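# Move a label roll to the other swing-out peg and fold the empty peg flat

## Task

Swing the folded peg out and press it firmly, but not hard, onto its stop, then move the label roll from the other peg onto it so that it hangs freely there. Then fold the emptied peg flat against its plate, again pressing it firmly onto its stop. Push the pegs with a finger rather than gripping them, force nothing, do not drop the roll, and leave the other things on the bench alone.

Things in the scene. Friction and masses are not known exactly. Their poses are not given: they have to be found in the camera images.
- post_a: Post of peg A, where the label roll hangs at the start: upright plate 60 wide, 12 thick, 164 high on a foot 130x100x8 mm, fixed. Origin on the worktop straight below the nominal hinge line of its peg; +x to the back, y along the plate (plate y -45 to +15 mm, front face at x +16 mm). Folded, the peg lies along -y in front of the plate, its last 50 mm beyond the plate's edge, free on both sides; swung out it points along -x.
- post_b: Post of peg B, folded at the start: upright plate 60 wide, 12 thick, 164 high on a foot 130x100x8 mm, fixed. Origin on the worktop straight below the nominal hinge line of its peg; +x to the back, y along the plate (plate y -45 to +15 mm, front face at x +16 mm). Folded, the peg lies along -y in front of the plate, its last 50 mm beyond the plate's edge, free on both sides; swung out it points along -x.
- hook_a (a joint): Hinge of peg A (starts swung fully out, carrying the roll), rad from its bracket: 0 folded flat on its stop, 1.571 fully out on its stop; turns clockwise from above as it opens. Stiff by friction (3 N at 70 mm from the hinge), stays where left. Stops are hard: to seat it, press it on the stop with 6 to 20 N for 0.3 s. Over 25 N of finger force, squeezing included, damages it: push its side with a finger.
- hook_b (a joint): Hinge of peg B (starts folded or up to 0.25 rad open, empty), rad from its bracket: 0 folded flat on its stop, 1.571 fully out on its stop; turns clockwise from above as it opens. Stiff by friction (3 N at 70 mm from the hinge), stays where left. Stops are hard: to seat it, press it on the stop with 6 to 20 N for 0.3 s. Over 25 N of finger force, squeezing included, damages it: push its side with a finger.
- peg_spot_a (a point): Nominal point of peg A's axis 50 mm from the hinge, when out; fixed to post A, same axes, 150 mm above the worktop. The peg: level steel rod 9 mm thick, ball end 12 mm, reach 101 mm; hinge barrel 16 mm across, top 7 mm above the axis. Its bracket was fitted by eye: hinge up to 6 mm off along y, and bracket with both stops turned up to 0.10 rad: not measured, found by touch or sight.
- peg_spot_b (a point): Nominal point of peg B's axis 50 mm from the hinge, when out; fixed to post B, same axes, 150 mm above the worktop. The peg: level steel rod 9 mm thick, ball end 12 mm, reach 101 mm; hinge barrel 16 mm across, top 7 mm above the axis. Its bracket was fitted by eye: hinge up to 6 mm off along y, and bracket with both stops turned up to 0.10 rad: not measured, found by touch or sight.
- label_roll_center (a point): Centre of the roll of tube labels: 64 mm across, 30 mm wide, through bore 18 mm, about 70 g. Its z axis is the roll's axis, pointing from the plate to the peg's free end, level while it hangs. Hanging freely, its centre is 4.5 mm below the rod's axis; on peg A it starts 43 to 55 mm from the hinge. Its flat faces can be gripped from above with the fingertips kept above the rod.
- tape_roll: Bystander: roll of lab tape, 52 mm across, 19 mm high, lying flat; origin at its underside.
- specimen_cup_3: Bystander: lidded specimen cup, 59 mm across, 66 mm high; origin at its underside.
- slide_box_2: Bystander: slide box, 60x83x28 mm; origin at its underside.
- bench_timer: Bystander: bench timer standing up, 92 mm high; origin at its underside.
- marker_black: Bystander: marker pen, 134 mm long, lying; origin at its underside.
- forceps: Bystander: plastic forceps, 128 mm long, lying; origin at its underside.

How it is judged:
On the way, in this order (a step that is already met when the one before it is completed fails the run):
1. peg B swung fully out and pressed onto its stop with a finger (at least 6 N) (value of joint hook_b above 1.54 rad and contact force between the fingers and hook_b above 6 N), for 0.2 s.
2. the label roll hangs threaded on peg B, let go (x of label_roll_center in the frame of peg_spot_b between -0.045 and 0.03 m and y of label_roll_center in the frame of peg_spot_b between -0.02 and 0.02 m and z of label_roll_center in the frame of peg_spot_b between -0.02 and 0.02 m and angle between label_roll_center's own z axis and vertical between 1.3 and 1.84 rad and contact force between label_roll and hook_b above 0.2 N and contact force between the fingers and label_roll below 0.05 N), for 0.2 s.
3. the emptied peg A folded flat and pressed onto its stop with a finger (at least 6 N) (value of joint hook_a below 0.03 rad and contact force between the fingers and hook_a above 6 N), for 0.2 s.
At the end, for the whole second after the job is handed in: The label roll hangs at rest on peg B alone: its centre within 20 mm of the peg spot sideways and in height, from 45 mm in front of the spot to 30 mm behind it, its axis within 0.27 rad of level; peg B is swung out within 0.07 rad of its stop and peg A is folded within 0.04 rad of its flat stop (x of label_roll_center in the frame of peg_spot_b between -0.045 and 0.03 m and y of label_roll_center in the frame of peg_spot_b between -0.02 and 0.02 m and z of label_roll_center in the frame of peg_spot_b between -0.02 and 0.02 m and angle between label_roll_center's own z axis and vertical between 1.3 and 1.84 rad and contact force between label_roll and hook_b above 0.2 N and value of joint hook_b above 1.5 rad and value of joint hook_a below 0.04 rad and linear speed of label_roll below 0.02 m/s); the robot touches nothing.
It fails at once if a peg pushed or squeezed by the robot with more than 25 N (contact force between any of the fingers, the arm and hook_a above 25 N or contact force between any of the fingers, the arm and hook_b above 25 N).
It fails at once if the label roll forced against a peg with more than 25 N (contact force between label_roll and hook_a above 25 N or contact force between label_roll and hook_b above 25 N).
It fails at once if the label roll dropped (its centre lower than 100 mm above the worktop) (height (world z) of label_roll_center below 0.1 m).
It fails at once if a bystander moved by more than 20 mm (distance of any of tape_roll, specimen_cup_3, slide_box_2, bench_timer, marker_black, forceps from where it was at the start of the episode above 0.02 m).
It also fails if it takes over 72 s, if anything falls off the work surface, if the arm or the gripper's body presses on something with over 40 N, if the wrist force passes 120 N, or if a joint passes its speed limit or range.

## Robot

A 7-joint arm with a two-finger parallel gripper is mounted at the origin on a cart in front of the work surface, level with it; the furniture and walls round the work are solid. World frame = base frame: x ahead of the robot, y to its left, z up, the work surface at z = 0. Lengths are in m, angles in rad, forces in N, time in s.
With the tool pointing down it reaches from about 0.4 to 0.85 m from the base axis. Payload 10.4 kg.
Tool frame: the origin (TCP) lies where the fingers leave the gripper's body, on its centre line; the fingertips stand 73 mm ahead of it and the grasp point (between the pads) lies 54 mm ahead of it; z points along the fingers, y is the line along which they close (so a half turn about z gives the same grasp; the last joint's range is limited). The gripper opens to 85 mm and grips with 20 to 120 N. Pads are 22 mm wide; open, the fingers measure 114 mm over their backs; the gripper's body (76 mm by 85 mm) begins 54 mm behind the grasp point. The pads swing forward as they close: fully open they stand 13 mm farther back than shut.
Start: joints at [-1.372, 0.332, -0.065, 1.46, 0.022, 1.35, -0.088], TCP at [0.137, 0.61, 0.304] pointing down, gripper open.
Joint ranges: [-2.6, 2.6], [-0.5, 2.12], [-1.47, 1.34], [0.16, 2.42], [-1.27, 4.41], [0.06, 2.06], [-2.6, 2.6]. Speed limits (rad/s): [2.22, 2.22, 2.79, 2.79, 3.14, 3.14, 3.14].

## Interface

Orientations are given as a unit quaternion [x, y, z, w].
In Python, from workcell import manip, camera gives the robot as it stands. The module is installed in compiled form; this text tells all that it offers.
- The arm moves only by the shell command python3 -m creep 'ROWS' [OPENING] [FORCE]. ROWS is JSON, a list of rows, each a list of 2 entries, a list of its own where there are three numbers: the shift along the tool's x, y, z in mm, then the turn about the tool's z in rad. In form: [[[tx, ty, tz], twist], ...]. A call has 1 to 5 rows; each row is the pose to reach, as a shift and turn from the pose commanded when the call began, along the tool's axes at that moment; what a row does not reach only later rows make up. A row lasts 1/12 s, in which the tool goes at most 41.7 mm and 7.16 degrees, less where a joint would pass 70% of its speed; a pose out of reach is approached as far as the arm can. A call with a gripper value outside its range is refused whole. OPENING is the opening, from 0 (shut) to 1 (fully open), set as the call begins (- or left out, the last holds). The fingers move at their own pace and stop on an object; FORCE is the grip in N (left out, the last holds). Time passes only in rows, so rows that repeat a pose let the fingers close. It gives the time, the measured TCP pose, the force, the opening and the grip force at its end, in the units of the state.
- manip.get_obs(): the state, without advancing time (a new reading comes with each control period).
- camera(name): name is "side" or "top"; returns a dict with "pixels" (400x640x3 uint8, red, green, blue), "z_map" (400x640 float32, m along the optical axis (not along the pixel's ray), 0 where there is no reading), "fx", "fy", "cx", "cy" (pixels), "extrinsics" (4x4, takes a point from world to camera coordinates). Camera axes: x right, y down, z forward; pixel columns grow to the right and rows downward; lengths in m; the calibration is good to about 2 mm. A picture is of the moment at which its call begins.
- manip.hand_in(): hands the job in; it is judged then, once.
The state is a dict: "clock": time; "joint_pos": joint angles; "joint_velocities": joint speeds; "tau": joint torques, N m; "position": TCP position; "ee_rot": TCP orientation; "ft_force": force on the tool from outside, world axes, zero at the start; "torque": the same for the moment, N m; "grip_width": opening from 0.0 (shut) to 1.0 (fully open); "grasp_force": force on a finger pad.
Only numpy, scipy, OpenCV 4.12 (cv2) and the standard library are available. Lean on these libraries where they do the work, as an engineer would, in place of code of your own. Each camera call takes 0.05 s, during which the arm holds its last target. There are 200 camera calls.

## Working session

There is one attempt and no reset: what is moved stays moved. The work goes in short steps, Python scripts to look and compute and a shell command to move; the robot and the scene stay as the last step left them, time stands still between calls to the robot, and variables do not carry over. Pictures are saved under pics/ and viewed, at most 10 in all, crops included, and the job is handed in when it is done.

```bash
mkdir -p pics; cat > h.py <<'E'
from workcell import manip, camera
import numpy as np, cv2
def world(c,u,v,z=None):
    z=c["z_map"][v,u] if z is None else z
    p=np.array([(u-c["cx"])/c["fx"]*z,(v-c["cy"])/c["fy"]*z,z,1.])
    return (np.linalg.inv(c["extrinsics"])@p)[:3]
def cloud(c):
    v,u=np.mgrid[0:400,0:640]; z=c["z_map"]
    P=np.stack([(u-c["cx"])/c["fx"]*z,(v-c["cy"])/c["fy"]*z,z,np.ones_like(z)],-1)
    W=(P@np.linalg.inv(c["extrinsics"]).T)[...,:3]; W[z==0]=np.nan
    return W
E
python3 - <<'E'
from h import *
ims=[]
for n in("side","top"):
    c=camera(n); np.savez(n+"0.npz",**c); cv2.imwrite(f"pics/{n}0.png",c["pixels"][...,::-1])
    E=np.linalg.inv(c["extrinsics"]); print(n,c["fx"],c["fy"],c["cx"],c["cy"],E.round(3).tolist())
o=manip.get_obs(); print(o)
E
```

```text
side 421.62985068288236 421.62985068288236 316.1738043976635 199.23098600344557 [[-0.996, -0.05, 0.07, 0.513], [-0.085, 0.454, -0.887, 1.246], [0.013, -0.889, -0.457, 0.709], [0.0, 0.0, 0.0, 1.0]]
top 441.12215972220844 441.12215972220844 322.80414974945285 191.92917297046216 [[-0.19, -0.898, 0.398, -0.009], [-0.982, 0.176, -0.072, 0.24], [-0.005, -0.404, -0.915, 1.571], [0.0, 0.0, 0.0, 1.0]]
{'clock': 0.1, 'joint_pos': array([-1.3716161 ,  0.33286392, -0.06472477,  1.46084348,  0.0215776 ,
        1.34987977, -0.08848011]), 'joint_velocities': array([-0.00183517, -0.00183456,  0.00077855, -0.00192928, -0.00111743,
        0.00106351,  0.00141293]), 'tau': array([ 1.57151309e-03, -6.26741266e+01,  4.93966439e-02, -3.92431247e+01,
        1.63520698e-02,  6.81741963e-03, -8.99382201e-06]), 'position': array([0.13740667, 0.60947106, 0.30316759]), 'ee_rot': array([ 1.10634492e-01,  9.93860949e-01, -6.47471747e-04, -5.88695992e-05]), 'ft_force': array([ 0.10429844, -0.29310128,  0.16542244]), 'torque': array([-0.03199283,  0.04063637, -0.02606537]), 'grasp_force': 0.0, 'grip_width': 0.9963362892334737}
```

View pics/side0.png

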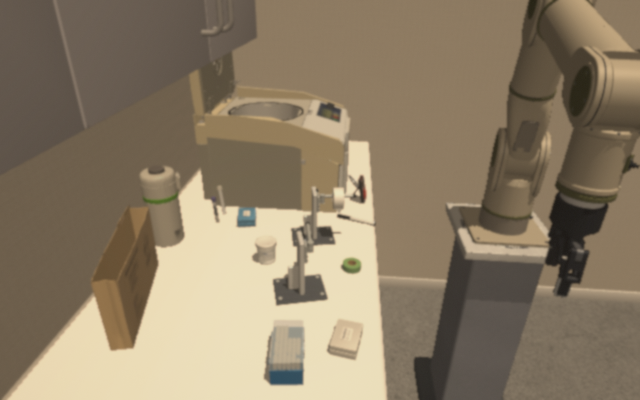

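View pics/top0.png

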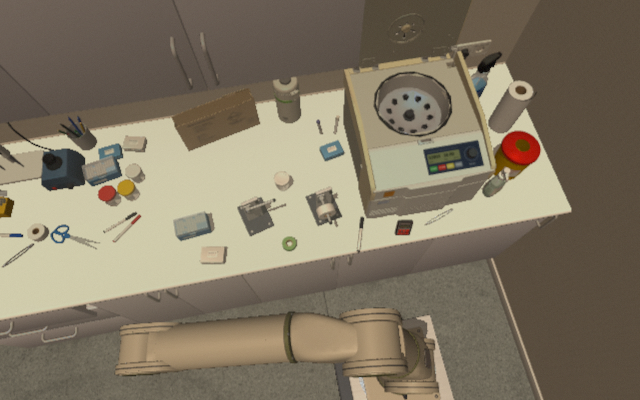

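Side view: post A with the white roll is at about (317,215) and post B at about (300,270). In the top view A is at (325,205) and B at (257,213), with the peg of B reaching right to (285,206). Next I measure both posts.

```bash
python3 - <<'E'
from h import *
S=dict(np.load("side0.npz"));T=dict(np.load("top0.npz"))
for n,c in(("side",S),("top",T)):
    W=cloud(c); c["W"]=W
    for nm,(u,v) in {"top":{"A":(325,205),"B":(257,213)},"side":{"A":(317,215),"B":(300,270)}}[n].items():
        print(n,nm,W[v,u].round(3))
W=T["W"]
A=W[150:250,210:360].reshape(-1,3);B=W[0:1]
def rect(P):
    (cx,cy),(w,h),a=cv2.minAreaRect((P[:,:2]*1000).astype(np.float32)); return np.round([cx,cy,w,h,a],1),len(P)
for nm,(u,v) in {"A":(325,205),"B":(257,213)}.items():
    R=W[v-35:v+35,u-35:u+40].reshape(-1,3); R=R[~np.isnan(R[:,0])]
    for lo,hi in((.004,.013),(.135,.148),(.148,.158),(.158,.17),(.17,.19)):
        P=R[(R[:,2]>lo)&(R[:,2]<hi)]
        if len(P)>4: print(nm,lo,hi,rect(P),P.mean(0).round(3))
a=cv2.resize(T["pixels"][160:250,210:360],None,fx=5,fy=5,interpolation=cv2.INTER_CUBIC)
cv2.imwrite("pics/c1.png",a[...,::-1])
b=cv2.resize(S["pixels"][175:310,255:385],None,fx=4.4,fy=4.4,interpolation=cv2.INTER_CUBIC)
cv2.imwrite("pics/c2.png",b[...,::-1])
E
```

```text
side A [ 0.609 -0.012 -0.001]
side B [0.616 0.413 0.082]
top A [0.548 0.132 0.176]
top B [0.62  0.375 0.037]
A 0.004 0.013 (array([621.2, 112.4, 286.4, 288.3,  79.1]), 1151) [0.613 0.118 0.007]
A 0.135 0.148 (array([585.8,  69.4,  90.8, 213. ,  17.2]), 59) [0.576 0.088 0.141]
A 0.148 0.158 (array([599.3,  73. , 112.7, 232.2,  37.6]), 122) [0.567 0.12  0.154]
A 0.158 0.17 (array([598.2,  77.5, 115.6, 216.8,  39.7]), 155) [0.571 0.121 0.164]
A 0.17 0.19 (array([581.7,  60.5,  43.1, 214.5,  31.6]), 87) [0.553 0.11  0.174]
B 0.004 0.013 (array([640.6, 374.1, 291.9, 286.5,  80.3]), 1275) [0.628 0.377 0.007]
B 0.135 0.148 (array([611.2, 359.5,  29.3, 105.3,  13.6]), 29) [0.605 0.383 0.142]
B 0.148 0.158 (array([616.8, 355.9,  38.9, 111. ,  11.5]), 109) [0.607 0.363 0.154]
B 0.158 0.17 (array([614.9, 359.4,  36. , 108.1,  12.3]), 73) [0.616 0.383 0.162]
```

View pics/c1.png

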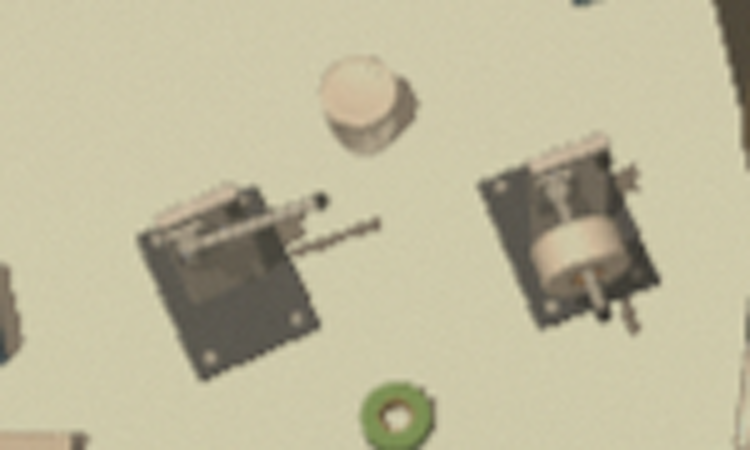

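View pics/c2.png

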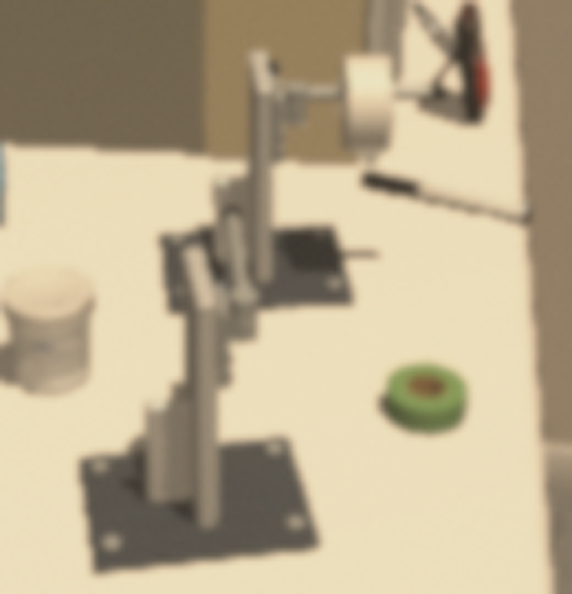

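The crops show peg B folded: hinge at c1 (188,252), ball at (320,200). Peg A is out: hinge (557,185), ball (602,314), roll top at (580,240). Both feet corners are clear. I intersect these rays with planes at the known heights.

```bash
python3 - <<'E'
from h import *
T=dict(np.load("top0.npz"));E=np.linalg.inv(T["extrinsics"])
def hit(x,y,z):
    u,v=210+(x+.5)/5-.5,160+(y+.5)/5-.5
    d=E[:3,:3]@[(u-T["cx"])/T["fx"],(v-T["cy"])/T["fy"],1]; return (E[:3,3]+d*(z-E[2,3])/d[2]).round(4)*1000
F={"B":[(138,238),(255,190),(320,327),(203,380)],"A":[(480,185),(608,145),(660,285),(542,328)]}
for k,q in F.items():
    P=np.array([hit(x,y,.008) for x,y in q]);print(k,P[:,:2].tolist(),np.linalg.norm(P-np.roll(P,-1,0),axis=1).round())
    d=P[1]-P[2]+P[0]-P[3]; print(" +x yaw",np.arctan2(d[1],d[0]).round(3)); 
for n,x,y,z in(("hingeB",186,246,.157),("ballB",320,200,.15),("hingeA",557,183,.157),("ballA",602,314,.15),("rollA left top",533,250,.1455),("rollA right",625,240,.1455),("plateB l",155,220,.164),("plateB r",236,185,.164),("plateA l",527,168,.164),("plateA r",606,137,.164),("cup",360,90,.066)):
    print(n,hit(x,y,z))
# point cloud roll, rod
W=cloud(T)
R=W[190:232,300:345].reshape(-1,3);P=R[(R[:,2]>.167)&(R[:,0]>.45)&(R[:,0]<.56)&(R[:,1]<.18)]
print(P.mean(0),P.min(0),P.max(0),len(P))
E
```

```text
B [[670.3, 449.2], [692.6999999999999, 356.1], [572.4, 323.2], [547.8, 414.6]] [ 96. 125.  95. 127.]
 +x yaw 0.271
A [[663.5, 185.1], [677.6999999999999, 81.60000000000001], [556.4, 66.0], [539.6999999999999, 159.89999999999998]] [104. 122.  95. 126.]
 +x yaw 0.165
hingeB [593.3 397.4 157. ]
ballB [612.7 301.9 150. ]
hingeA [590.6 137.3 157. ]
ballA [491.9 125.  150. ]
rollA left top [548.9 162.4 145.5]
rollA right [544.   98.2 145.5]
plateB l [613.6 415.2 164. ]
plateB r [628.9 356.9 164. ]
plateA l [602.8 156.2 164. ]
plateA r [615.5  97.5 164. ]
cup [733.1 262.7  66. ]
[0.53857945 0.13296478 0.17239349] [0.52269194 0.10943488 0.16702661] [0.55614507 0.15649917 0.18204308] 101
```

```bash
cat > d.py <<'E'
# usage: d.py X Y Z(mm, TCP) YAW(of tool -x axis, rad) -> shift in tool axes, twist
import sys; from h import *; from scipy.spatial.transform import Rotation as Ro
o=manip.get_obs(); R=Ro.from_quat(o["ee_rot"]).as_matrix(); p=o["position"]*1000
print("t %.2f"%o["clock"],"p",p.round(1),"yaw %.3f"%np.arctan2(-R[1,0],-R[0,0]),"F",o["ft_force"].round(1),"w %.2f g %.1f"%(o["grip_width"],o["grasp_force"]))
if len(sys.argv)>4:
    x,y,z,w=map(float,sys.argv[1:]); d=R.T@(np.array([x,y,z])-p)
    tw=-(w-np.arctan2(-R[1,0],-R[0,0])); print("shift",d.round(1),"twist %.3f"%((tw+np.pi)%(2*np.pi)-np.pi),"tool x",R[:2,0].round(3),"y",R[:2,1].round(3))
E
python3 -m creep '[[[-548,-167,0],-0.42],[[-548,-167,0],-0.42],[[-548,-167,0],-0.42],[[-548,-167,0],-0.42],[[-548,-167,0],-0.42]]' 0
python3 d.py 634 327 303 0.2
```

```text
clock: 0.52
position: [0.3149, 0.5083, 0.3037]
ee_rot: [-0.101, 0.995, -0.0, -0.0]
ft_force: [-0.2, 1.0, -0.1]
grip_width: 0.302
grasp_force: 0.0
t 0.52 p [314.9 508.3 303.7] yaw 0.203 F [-0.2  1.  -0.1] w 0.30 g 0.0
shift [-276.  -241.9    0.6] twist 0.003 tool x [-0.979 -0.202] y [-0.202  0.979]
```

```bash

python3 -m creep '[[[-276,-242,0],0],[[-276,-242,0],0],[[-276,-242,0],0],[[-276,-242,0],0],[[-276,-242,0],0]]' >/dev/null
python3 d.py 634 327 303 0.2
```

```text
t 0.93 p [495.7 404.3 303.7] yaw 0.198 F [0.4 0.7 0. ] w -0.00 g 0.0
shift [-120.4 -103.1    0.7] twist -0.002 tool x [-0.98  -0.197] y [-0.197  0.98 ]
```

```bash

python3 -m creep '[[[-120,-103,0],0],[[-120,-103,0],0],[[-120,-103,0],0],[[-120,-103,0],0],[[-120,-103,0],0]]' >/dev/null
python3 - <<'E'
from h import *
c=camera("top");np.savez("top1.npz",**c)
cv2.imwrite("pics/c3.png",cv2.resize(c["pixels"][140:260,200:360],None,fx=5,fy=5,interpolation=cv2.INTER_CUBIC)[...,::-1])
E
python3 d.py 634 327 205 0.2
```

```text
t 1.40 p [635.1 324.3 302.4] yaw 0.192 F [-0.1  0.5  0.2] w -0.00 g 0.0
shift [ 0.5  3.2 97.4] twist -0.008 tool x [-0.982 -0.191] y [-0.191  0.982]
```

View pics/c3.png

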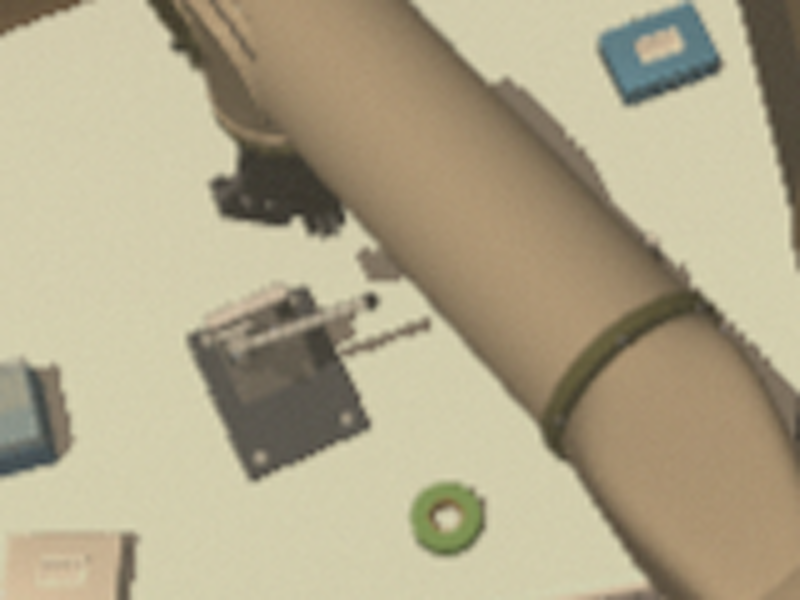

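The gripper is behind peg B's end, with fingertips at c3 (325,230). I check that against the projected tip.

```bash
python3 - <<'E'
from h import *
c=dict(np.load("top1.npz"))
q=c["extrinsics"]@[.635,.3243,.2294,1]; print("c3 px",(q[0]/q[2]*c["fx"]+c["cx"]-200)*5,(q[1]/q[2]*c["fy"]+c["cy"]-140)*5)
E
python3 -m creep '[[[0,3,40],0],[[0,3,60],0],[[0,3,60],0]]' >/dev/null
python3 d.py 634 327 205 0.2
python3 - <<'E'
from h import *
c=camera("top");np.savez("top2.npz",**c)
d=camera("side")
a=cv2.resize(c["pixels"][150:240,220:320],(400,360),interpolation=cv2.INTER_CUBIC);b=cv2.resize(d["pixels"][210:300,260:360],(400,360),interpolation=cv2.INTER_CUBIC)
cv2.imwrite("pics/c4.png",np.hstack([a,b])[...,::-1])
E
```

```text
c3 px 317.33345622120993 227.7102678760984
t 1.65 p [628.8 331.6 238. ] yaw 0.200 F [-0.6 -1.  -0.8] w -0.00 g 0.0
shift [-4.4 -5.5 32.9] twist -0.000 tool x [-0.98  -0.198] y [-0.198  0.98 ]
```

View pics/c4.png

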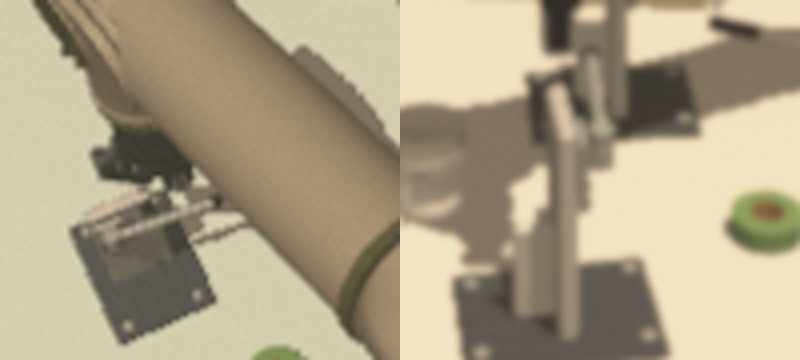

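The fingers (dark, left view about (170,180)) are just behind the peg and clear of the plate's right edge. Projection agrees within 2 mm. I descend with a small correction.

```bash

python3 -m creep '[[[-5,-6,5],0],[[-5,-6,25],0],[[-5,-6,33],0],[[-5,-6,33],0]]' >/dev/null
python3 d.py 634 327 205 0.2
python3 -m creep '[[[5,0,0],0],[[9,0,0],0],[[9,0,0],0]]' >/dev/null
python3 d.py 634 327 205 0.2
```

```text
t 2.08 p [637.3 326.  209.6] yaw 0.198 F [-0.7  0.3 -0.9] w -0.00 g 0.0
shift [3.1 1.7 4.6] twist -0.002 tool x [-0.98  -0.197] y [-0.197  0.98 ]
t 2.33 p [628.4 325.1 212.3] yaw 0.199 F [ 0.2  0.2 -0.2] w 0.00 g 0.0
shift [-5.9  0.8  7.4] twist -0.001 tool x [-0.98  -0.197] y [-0.197  0.98 ]
```

```bash

python3 -m creep '[[[3,0,5],0],[[5,0,8],0],[[12.6,-1.2,8],0.1],[[20.2,-1.6,8],0.2],[[20.2,-1.6,8],0.2]]' >/dev/null
python3 d.py 634 327 205 0.2
python3 -m creep '[[[7.6,-1.2,0],0.1],[[15.2,-1.6,0],0.2],[[22.9,-1.2,0],0.3],[[30.4,0,0],0.4]]' >/dev/null
python3 d.py
```

```text
t 2.75 p [608.6 319.1 202.9] yaw -0.006 F [0.1 0.4 0. ] w -0.00 g 0.0
shift [-25.4   8.   -2.2] twist -0.206 tool x [-1.     0.006] y [0.006 1.   ]
t 3.08 p [579.3 318.9 203. ] yaw -0.404 F [ 3.   0.5 -0.6] w -0.00 g 1.4
```

```bash

python3 -m creep '[[[7.6,-1.2,0],0.1],[[15.2,-1.6,0],0.2],[[22.9,-1.2,0],0.3],[[30.4,0,0],0.4]]' >/dev/null
python3 d.py
python3 -m creep '[[[4,-0.6,0],0.05],[[8,-1,0],0.1],[[12,-1.4,0],0.15],[[15.2,-1.6,0],0.2],[[15.2,-1.6,0],0.2]]' >/dev/null
python3 d.py; python3 - <<'E'
from h import *
c=camera("top");np.savez("top3.npz",**c)
d=camera("side")
a=cv2.resize(c["pixels"][150:240,220:320],(400,360),interpolation=cv2.INTER_CUBIC);b=cv2.resize(d["pixels"][210:300,260:360],(400,360),interpolation=cv2.INTER_CUBIC)
cv2.imwrite("pics/c5.png",np.hstack([a,b])[...,::-1])
E
```

```text
t 3.42 p [551.3 330.4 202.9] yaw -0.804 F [ 2.2 -2.2 -0.1] w -0.00 g 1.4
t 3.83 p [539.  340.9 202.8] yaw -1.001 F [-0.4 -1.1 -0.7] w 0.00 g 0.4
```

View pics/c5.png

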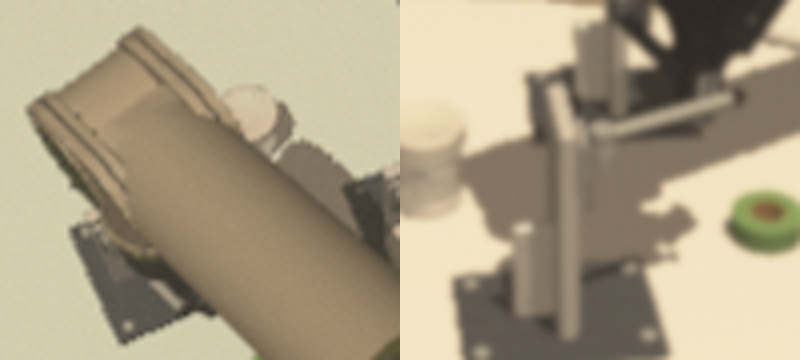

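Side half: peg B is swung part way, ball at about (737,97), with the fingers on its right side. I continue in small steps, watching the force.

```bash

python3 -m creep '[[[2,0,0],0.025],[[4,-0.6,0],0.05],[[6,-0.8,0],0.075],[[7.6,-1.2,0],0.1]]' >/dev/null
python3 d.py
python3 -m creep '[[[2,0,0],0.025],[[4,-0.6,0],0.05],[[4,-0.6,0],0.05]]' >/dev/null
python3 d.py
python3 -m creep '[[[2,0,0],0.025],[[4,-0.6,0],0.05],[[4,-0.6,0],0.05]]' >/dev/null
python3 d.py
```

```text
t 4.27 p [534.6 346.  202.9] yaw -1.100 F [ 1.5 -2.5 -0. ] w -0.00 g 1.3
t 4.52 p [532.  349.7 202.8] yaw -1.150 F [ 1.  -1.5  0.1] w 0.00 g 0.9
t 4.77 p [529.7 353.2 202.8] yaw -1.200 F [ 0.3 -1.4 -0.3] w -0.01 g 0.9
```

```bash

python3 -m creep '[[[2,0,0],0.025],[[4,-0.6,0],0.05]]' >/dev/null
python3 d.py
python3 -m creep '[[[2,0,0],0.025],[[2,0,0],0.025]]' >/dev/null
python3 d.py
python3 -m creep '[[[2,0,0],0.025],[[2,0,0],0.025]]' >/dev/null
python3 d.py
```

```text
t 4.93 p [527.9 356.2 202.8] yaw -1.250 F [ 1.5 -3.1  0.2] w -0.00 g 1.3
t 5.10 p [526.9 358.8 202.8] yaw -1.275 F [-1.3 -2.8  0.3] w -0.00 g 0.8
t 5.27 p [526.3 360.6 202.8] yaw -1.300 F [-0.3 -2.4  1. ] w 0.00 g 1.1
```

```bash

for i in 1 2; do :; done
python3 -m creep '[[[1,0,0],0.012],[[2,0,0],0.025]]' >/dev/null
python3 d.py
python3 -m creep '[[[1,0,0],0.012],[[2,0,0],0.025]]' >/dev/null
python3 d.py
python3 -m creep '[[[1,0,0],0.012],[[2,0,0],0.025]]' >/dev/null
python3 d.py
```

```text
t 5.43 p [525.9 362.3 202.8] yaw -1.326 F [-0.9 -4.2  0.3] w 0.00 g 1.4
t 5.60 p [525.3 364.5 202.8] yaw -1.352 F [-1.7 -2.9 -0.4] w 0.00 g 1.4
t 5.77 p [524.9 365.8 202.7] yaw -1.378 F [-2.8 -8.   2.2] w -0.00 g 3.8
```

```bash

python3 -m creep '[[[0,0,0],0],[[0,0,0],0]]' >/dev/null
python3 d.py
python3 -m creep '[[[0.7,0,0],0],[[0.7,0,0],0]]' >/dev/null
python3 d.py
```

```text
t 5.93 p [524.9 365.8 202.7] yaw -1.378 F [-2.1 -6.4  1.2] w -0.00 g 2.8
t 6.10 p [525.  365.9 202.7] yaw -1.378 F [-3.1 -7.5  2.9] w -0.00 g 3.7
```

```bash

python3 -m creep '[[[0.7,0,0],0],[[1.4,0,0],0],[[1.4,0,0],0],[[1.4,0,0],0]]' >/dev/null
python3 d.py
python3 -m creep '[[[0.8,0,0],0],[[0.8,0,0],0],[[0.8,0,0],0],[[0.8,0,0],0],[[0.8,0,0],0]]' >/dev/null
python3 d.py
```

```text
t 6.43 p [524.9 366.1 202.7] yaw -1.379 F [ -3.  -12.2   2.8] w -0.00 g 5.4
t 6.85 p [524.9 366.3 202.7] yaw -1.380 F [ -3.4 -14.6   4. ] w 0.00 g 6.4
```

```bash

python3 -m creep '[[[-8,0,0],0],[[-15,0,0],0],[[-15,0,-35],0],[[-15,0,-75],0],[[-15,0,-88],0]]' 0.6 20 >/dev/null
python3 d.py 540 131 290 -1.447
```

```text
t 7.27 p [528.7 355.4 296.9] yaw -1.377 F [1.6 0.9 0.9] w 0.60 g 0.0
shift [-222.4  -32.2    5.7] twist 0.070 tool x [-0.193  0.981] y [0.981 0.193]
```

```bash

python3 -m creep '[[[-220,-32,0],0.07],[[-220,-32,0],0.07],[[-220,-32,0],0.07],[[-220,-32,0],0.07],[[-220,-32,0],0.07]]' >/dev/null
python3 -m creep '[[[0,0,0],0],[[0,0,0],0],[[0,0,0],0]]' >/dev/null
python3 d.py 540 131 290 -1.447;python3 - <<'E'
from h import *
c=camera("top");np.savez("top4.npz",**c)
d=camera("side");np.savez("side4.npz",**d)
a=cv2.resize(c["pixels"][150:250,220:360],(560,400),interpolation=cv2.INTER_CUBIC);b=cv2.resize(d["pixels"][170:300,290:368],(240,400),interpolation=cv2.INTER_CUBIC)
cv2.imwrite("pics/c6.png",np.hstack([a,b])[...,::-1])
E
```

```text
t 7.93 p [537.7 147.4 291.3] yaw -1.446 F [ 0.2  0.4 -0.2] w 0.60 g 0.0
shift [-16.5   0.2   1.3] twist 0.001 tool x [-0.124  0.992] y [0.992 0.124]
```

View pics/c6.png

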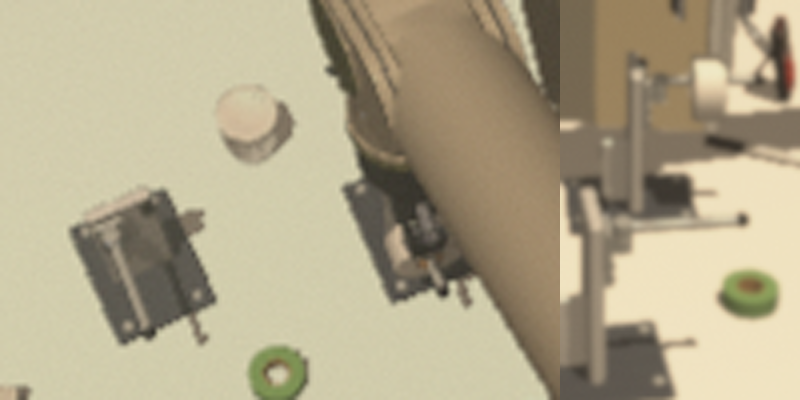

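Peg B is out: hinge c6 (109,235), ball (148,331). The gripper is over the roll at (425,230), and the side view shows the roll on peg A at (711,88).

```bash
python3 - <<'E'
from h import *
T=dict(np.load("top4.npz"));E=np.linalg.inv(T["extrinsics"])
def hit(x,y,z):
    u,v=220+(x+.5)/4-.5,150+(y+.5)/4-.5
    d=E[:3,:3]@[(u-T["cx"])/T["fx"],(v-T["cy"])/T["fy"],1]; return (E[:3,3]+d*(z-E[2,3])/d[2])*1000
h,b=hit(109,233,.157),hit(148,331,.15);print(h,b,np.linalg.norm(h-b),"dir",np.arctan2(*(h-b)[[1,0]]))
for n in("side0","side4"):
    W=cloud(dict(np.load(n+".npz")))[185:215,325:355].reshape(-1,3)
    P=W[(W[:,2]>.11)&(W[:,2]<.2)&(W[:,1]>.08)&(W[:,1]<.19)&(W[:,0]<.6)]
    print(n,len(P),P.min(0),np.percentile(P,[2,50,98],axis=0).round(3).tolist(),P.max(0))
    Q=P[P[:,2]>.168];print(Q.mean(0) if len(Q) else None)
E
```

```text
[596.62829354 396.68970774 157.        ] [504.44329783 375.8885754  150.        ] 94.76159845209307 dir 0.2219287833624591
side0 312 [0.48959232 0.09961259 0.11291626] [[0.493, 0.122, 0.116], [0.535, 0.153, 0.152], [0.569, 0.166, 0.173]] [0.57507094 0.16842982 0.17480682]
[0.53675097 0.13877426 0.17143228]
side4 312 [0.48971965 0.10061759 0.11252668] [[0.493, 0.122, 0.116], [0.535, 0.152, 0.152], [0.569, 0.166, 0.173]] [0.57488935 0.16788801 0.17426744]
[0.53714786 0.13781552 0.17118996]
```

```bash

python3 -m creep '[[[-16,0,0],0],[[-16,0,10],0],[[-16,0,35],0],[[-16,0,55],0],[[-16,0,60],0]]' >/dev/null
python3 -m creep '[[[0,0,0],0],[[0,0,0],0]]' >/dev/null
python3 d.py 538 131 231 -1.447
```

```text
t 8.62 p [539.7 131.4 231.2] yaw -1.446 F [-0.9  0.6  0.1] w 0.60 g 0.0
shift [-0.2 -1.8  0.2] twist 0.001 tool x [-0.124  0.992] y [0.992 0.124]
```

```bash

python3 -m creep '[[[0,-1,0],0],[[0,-1,0],0],[[0,-1,0],0],[[0,-1,0],0],[[0,-1,0],0]]' 0.25 20 >/dev/null
python3 d.py
python3 -m creep '[[[0,0,0],0],[[0,0,0],0],[[0,0,0],0]]' >/dev/null
python3 d.py
```

```text
t 9.03 p [539.  130.8 232. ] yaw -1.447 F [-1.3  0.6  6.4] w 0.35 g 24.0
t 9.28 p [539.  130.8 232. ] yaw -1.447 F [-2.1 -0.5  7.5] w 0.34 g 24.0
```

```bash

python3 -m creep '[[[0,0,-2],0],[[0,0,-2],0]]' >/dev/null
python3 d.py
python3 -m creep '[[[0,0,-1],0],[[0,0,-2],0],[[0,0,-3],0],[[0,0,-3],0]]' >/dev/null
python3 d.py
```

```text
t 9.45 p [538.7 130.6 233.3] yaw -1.447 F [-0.3  0.1 -1.5] w 0.35 g 23.2
t 9.78 p [538.6 130.6 236. ] yaw -1.447 F [-0.2 -0.6 -1.4] w 0.34 g 23.2
```

```bash

python3 -m creep '[[[0,-8,-1],0],[[0,-20,-1],0],[[0,-32,-1],0],[[0,-40,-1],0]]' >/dev/null
python3 d.py
python3 -m creep '[[[0,-12,0],0],[[0,-25,0],0],[[0,-38,0],0],[[0,-45,0],0]]' >/dev/null
python3 d.py 466 369 239 -1.361
```

```text
t 10.12 p [497.6 125.3 236.8] yaw -1.447 F [ 0.6  0.6 -0.4] w 0.34 g 23.2
t 10.45 p [452.8 119.8 236.8] yaw -1.447 F [-0.2  0.6 -0.7] w 0.34 g 23.2
shift [245.6  43.9  -2.1] twist -0.086 tool x [-0.124  0.992] y [0.992 0.124]
```

```bash

python3 -m creep '[[[35,0,0],-0.04],[[75,10,0],-0.086],[[115,20,0],-0.086],[[155,28,0],-0.086],[[195,36,0],-0.086]]' >/dev/null
python3 d.py 463 368 237 -1.361
```

```text
t 10.87 p [465.6 320.1 237. ] yaw -1.361 F [ 0.8  0.6 -0.5] w 0.34 g 23.2
shift [47.4  7.4  0. ] twist 0.000 tool x [-0.209  0.978] y [0.978 0.209]
```

```bash

python3 -m creep '[[[25,2,0],0],[[40,2,0],0],[[46,2,0],0],[[46,2,0],0]]' >/dev/null
python3 -m creep '[[[0,0,0],0],[[0,0,0],0]]' >/dev/null
python3 d.py 463 368 237 -1.361;python3 - <<'E'
from h import *
c=camera("top");np.savez("top5.npz",**c)
d=camera("side");np.savez("side5.npz",**d)
a=cv2.resize(c["pixels"][180:250,220:300],(457,400),interpolation=cv2.INTER_CUBIC);b=cv2.resize(d["pixels"][215:305,290:367],(342,400),interpolation=cv2.INTER_CUBIC)
cv2.imwrite("pics/c7.png",np.hstack([a,b])[...,::-1])
E
```

```text
t 11.37 p [459.  361.3 237.2] yaw -1.363 F [-0.2 -0.  -0.3] w 0.34 g 23.2
shift [5.7 5.2 0.2] twist -0.002 tool x [-0.206  0.979] y [0.979 0.206]
```

View pics/c7.png

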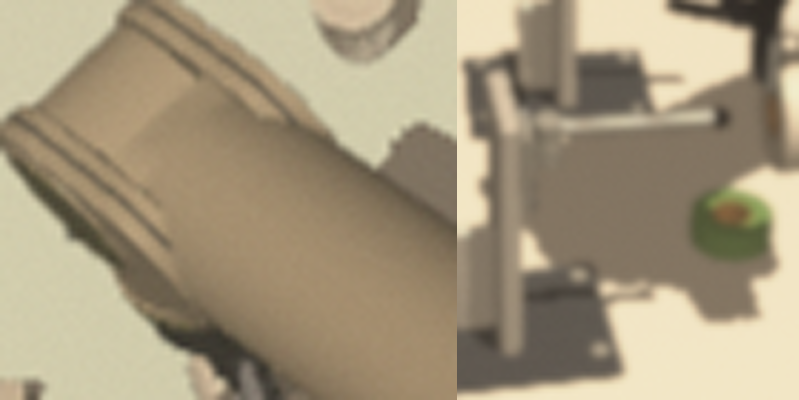

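The top view is blocked by the arm. The side view shows peg B's ball at (722,117) and the roll just in front of it at (790,120), at about the same height. I fit the rod lines numerically from the clouds.

```bash
python3 - <<'E'
from h import *
def fit(P):
    l=cv2.fitLine((P[:,:3]*1000).astype(np.float32),cv2.DIST_HUBER,0,.01,.01).ravel(); d=l[:3]*np.sign(l[0]); return d,l[3:]
def rod(n,h,b,zmin,x0):
    W=cloud(dict(np.load(n+".npz"))).reshape(-1,3)*1000
    h,b=np.array(h,float),np.array(b,float);u=(b-h)/np.linalg.norm(b-h)
    s=(W[:,:2]-h)@u; e=(W[:,:2]-h)@[-u[1],u[0]]
    P=W[(s>18)&(s<88)&(abs(e)<9)&(W[:,2]>zmin)&(W[:,2]<162)]/1000
    d,p=fit(P);t=(x0-p[0])/d[0]
    print(n,len(P),"dir %.3f"%np.arctan2(d[1],d[0]),"at x",x0,(p+d*t).round(1))
rod("top4",(596.6,396.7),(504.4,375.9),143,522)
rod("side4",(596.6,396.7),(504.4,375.9),140,522)
rod("side5",(596.6,396.7),(504.4,375.9),140,522)
W=cloud(dict(np.load("side5.npz"))).reshape(-1,3)*1000
P=W[(W[:,0]>430)&(W[:,0]<490)&(W[:,1]>320)&(W[:,1]<410)&(W[:,2]>105)&(W[:,2]<185)]
print(len(P),np.percentile(P,[1,50,99],axis=0).round(1).tolist())
np.savetxt("roll.txt",P,fmt="%.1f")
# cylinder fit: axis known dir .208, unknown centre lateral e, z; R=32
from scipy.optimize import least_squares
a=.208;n=np.array([-np.sin(a),np.cos(a)])
e=P[:,:2]@n
Q=np.c_[e,P[:,2]];
r=least_squares(lambda c:np.hypot(Q[:,0]-c[0],Q[:,1]-c[1])-32,[e.max()-32,150],loss="soft_l1",f_scale=1)
t=np.array([459,361.3])@n
print("roll lateral minus TCP",r.x[0]-t,"z",r.x[1],"rod B lateral minus TCP: use p@n",t)
E
```

```text
top4 49 dir 0.213 at x 522 [522.  380.  154.9]
side4 104 dir 0.219 at x 522 [522.  383.9 151.6]
side5 105 dir 0.205 at x 522 [522.  384.1 151.6]
468 [[432.0, 347.3, 120.4], [456.2, 381.5, 163.1], [482.8, 397.6, 183.9]]
roll lateral minus TCP 1.188364341281897 z 146.88374558112764 rod B lateral minus TCP: use p@n 258.72742490606464
```

```bash

python3 -m creep '[[[4.7,0,0],0],[[4.7,10,0],0],[[4.7,18,0],0],[[4.7,18,0],0]]' >/dev/null
python3 d.py
python3 -m creep '[[[0,4,0],0],[[0,8,0],0],[[0,12,0],0]]' >/dev/null
python3 d.py
```

```text
t 11.80 p [476.7 371.6 236.9] yaw -1.362 F [ 1.1 -0.4 -1.2] w 0.34 g 23.2
t 12.05 p [487.  374.3 236.8] yaw -1.361 F [-0.3  0.6 -1.9] w 0.34 g 23.2
```

```bash

python3 -m creep '[[[0,5,0],0],[[0,10,0],0]]' >/dev/null
python3 d.py
python3 -m creep '[[[0,5,0],0],[[0,10,0],0]]' >/dev/null
python3 d.py
```

```text
t 12.22 p [496.8 376.5 236.9] yaw -1.361 F [-0.3 -0.1 -0.6] w 0.35 g 23.2
t 12.38 p [506.7 378.5 236.9] yaw -1.361 F [ 0.2 -0.8 -1.7] w 0.34 g 23.2
```

```bash

python3 -m creep '[[[-1,8,0],0],[[-1,18,0],0],[[-1,28,0],0],[[-1,36,0],0],[[-1,36,0],0]]' >/dev/null
python3 d.py
python3 -m creep '[[[0,0,1],0],[[0,0,2],0],[[0,0,3],0],[[0,0,3],0]]' >/dev/null
python3 d.py
```

```text
t 12.80 p [543.1 384.7 236.6] yaw -1.362 F [-0.5 -0.3 -0.9] w 0.34 g 23.2
t 13.13 p [541.  385.1 233.7] yaw -1.360 F [ 0.9 -0.5 -0.4] w 0.35 g 23.2
```

```bash

python3 -m creep '[[[0,0,1],0],[[0,0,1],0]]' >/dev/null
python3 d.py
python3 -m creep '[[[0,0,0.6],0],[[0,0,0.6],0]]' >/dev/null
python3 d.py
```

```text
t 13.30 p [541.3 385.  232.9] yaw -1.361 F [ 0.2 -0.5 -1.5] w 0.35 g 23.2
t 13.47 p [541.5 385.1 232.7] yaw -1.361 F [-1.4 -0.   2.5] w 0.34 g 23.5
```

```bash

python3 -m creep '[[[0,0,0],0],[[0,0,0],0],[[0,0,0],0]]' 0.6 >/dev/null
python3 d.py
python3 -m creep '[[[0,0,0],0],[[0,0,-10],0],[[0,0,-35],0],[[0,0,-70],0],[[0,0,-75],0]]' >/dev/null
python3 d.py 500 250 308 0.0
python3 - <<'E'
from h import *
d=camera("side");np.savez("side6.npz",**d)
W=cloud(d).reshape(-1,3)*1000
P=W[(W[:,0]>490)&(W[:,0]<580)&(W[:,1]>340)&(W[:,1]<425)&(W[:,2]>105)&(W[:,2]<190)]
print(len(P),np.percentile(P,[1,50,99],axis=0).round(1).tolist())
E
```

```text
t 13.72 p [541.6 385.  232.3] yaw -1.361 F [-0.1  0.3 -0.2] w 0.60 g 0.0
t 14.13 p [543.  385.5 314.3] yaw -1.361 F [1.6 0.3 1.3] w 0.60 g 0.0
shift [-123.6  -70.3    5.3] twist -1.361 tool x [-0.208  0.978] y [0.978 0.208]
476 [[498.2, 370.6, 116.7], [537.9, 402.7, 153.4], [577.1, 417.2, 174.3]]
```

```bash

python3 d.py 513 158 303 -1.447
python3 -m creep '[[[-41,0,0],0.04],[[-80,-15,0],0.086],[[-120,-35,5],0.086],[[-160,-55,10],0.086],[[-200,-70,10],0.086]]' 0 >/dev/null
python3 d.py 513 158 303 -1.447
```

```text
t 14.18 p [542.9 385.5 313.1] yaw -1.361 F [ 0.2 -0.2  1.7] w 0.60 g 0.0
shift [-216.3  -76.7    8.8] twist 0.086 tool x [-0.208  0.978] y [0.978 0.208]
t 14.60 p [514.6 180.7 296.4] yaw -1.446 F [0.5 0.3 0.2] w 0.00 g 0.0
shift [-22.3  -4.5  -6.6] twist 0.001 tool x [-0.124  0.992] y [0.992 0.124]
```

```bash

python3 -m creep '[[[-18,-4,0],0],[[-18,-4,0],0],[[-18,-4,35],0],[[-18,-4,70],0],[[-18,-4,90],0]]' >/dev/null
python3 -m creep '[[[0,0,3],0],[[0,0,3],0]]' >/dev/null
python3 d.py 513 158 203 -1.447
```

```text
t 15.18 p [513.9 164.4 203.7] yaw -1.446 F [ 0.4 -0.   1.5] w -0.00 g 0.0
shift [-6.2 -1.7  0.7] twist 0.001 tool x [-0.124  0.992] y [0.992 0.124]
```

```bash

python3 -m creep '[[[-10,-1,0],0],[[-20,-1,0],0],[[-20,-1,0],0],[[-20,-1,0],0]]' >/dev/null
python3 d.py
python3 -m creep '[[[-7.6,-1.2,0],-0.1],[[-15.2,-1.6,0],-0.2],[[-22.9,-1.2,0],-0.3],[[-30.4,0,0],-0.4]]' >/dev/null
python3 d.py
```

```text
t 15.52 p [516.5 143.2 205.6] yaw -1.449 F [1.1 0.3 0.5] w 0.00 g 0.0
t 15.85 p [519.9 115.  205.4] yaw -1.041 F [0.5 4.4 0.6] w 0.00 g 1.8
```

```bash

python3 -m creep '[[[-7.6,-1.2,0],-0.1],[[-15.2,-1.6,0],-0.2],[[-22.9,-1.2,0],-0.3],[[-30.4,0,0],-0.4]]' >/dev/null
python3 d.py
python3 -m creep '[[[-7.6,-1.2,0],-0.1],[[-15.2,-1.6,0],-0.2],[[-22.9,-1.2,0],-0.3],[[-30.4,0,0],-0.4]]' >/dev/null
python3 d.py
```

```text
t 16.18 p [535.   88.5 205.2] yaw -0.641 F [-1.5  3.5  0.8] w 0.00 g 1.7
t 16.52 p [559.1  70.  204.9] yaw -0.241 F [-3.4  2.9  1. ] w 0.00 g 1.7
```

```bash

python3 -m creep '[[[-7.6,-1.2,0],-0.1],[[-15.2,-1.6,0],-0.2],[[-15.2,-1.6,0],-0.2]]' >/dev/null
python3 d.py
python3 -m creep '[[[-2,0,0],-0.025],[[-4,-0.6,0],-0.05]]' >/dev/null
python3 d.py
python3 -m creep '[[[-2,0,0],-0.025],[[-2,0,0],-0.025]]' >/dev/null
python3 d.py
```

```text
t 16.77 p [574.1  64.  204.8] yaw -0.042 F [-0.8  0.5  0.6] w 0.00 g 0.1
t 16.93 p [577.   63.4 204.7] yaw 0.000 F [-3.1  1.3  2. ] w 0.01 g 1.4
t 17.10 p [579.1  63.3 204.7] yaw 0.026 F [-1.3  0.1  1.1] w -0.00 g 1.0
```

```bash

python3 -m creep '[[[-2,0,0],-0.025],[[-2,0,0],-0.025]]' >/dev/null
python3 d.py
python3 -m creep '[[[-2,0,0],-0.025],[[-2,0,0],-0.025]]' >/dev/null
python3 d.py
python3 -m creep '[[[-1,0,0],-0.012],[[-2,0,0],-0.025]]' >/dev/null
python3 d.py
```

```text
t 17.27 p [581.1  63.2 204.6] yaw 0.051 F [-2.2 -0.1  1.3] w -0.00 g 1.3
t 17.43 p [582.   63.  204.4] yaw 0.076 F [-9.8 -0.5  6.9] w 0.00 g 5.3
t 17.60 p [582.7  62.9 204.2] yaw 0.100 F [-22.5  -3.3  13.7] w -0.00 g 11.2
```

```bash

python3 -m creep '[[[1,0,0],0],[[1,0,0],0]]' >/dev/null
python3 d.py
```

```text
t 17.77 p [582.2  62.9 204.1] yaw 0.100 F [-14.   -2.    7.2] w 0.00 g 6.8
```

```bash

python3 -m creep '[[[0,0,0],0],[[0,0,0],0],[[0,0,0],0],[[0,0,0],0],[[0,0,0],0]]' >/dev/null
python3 d.py
python3 -m creep '[[[5,0,0],0],[[15,0,0],0],[[25,0,-20],0],[[25,0,-60],0],[[25,0,-95],0]]' >/dev/null
python3 -m creep '[[[40,-40,0],0],[[80,-80,0],0],[[100,-100,0],0],[[100,-100,0],0]]' >/dev/null
python3 d.py
python3 - <<'E'
from h import *
c=camera("top");d=camera("side");np.savez("top7.npz",**c)
a=cv2.resize(c["pixels"][150:250,220:360],(560,400),interpolation=cv2.INTER_CUBIC);b=cv2.resize(d["pixels"][170:300,290:368],(240,400),interpolation=cv2.INTER_CUBIC)
cv2.imwrite("pics/c8.png",np.hstack([a,b])[...,::-1])
E
```

```text
t 18.18 p [582.2  62.9 204.1] yaw 0.100 F [-13.2  -2.1   7.8] w -0.00 g 6.9
t 18.93 p [467.7 -53.3 299.8] yaw 0.096 F [ 1.3 -1.1  0.2] w -0.00 g 0.0
```

View pics/c8.png

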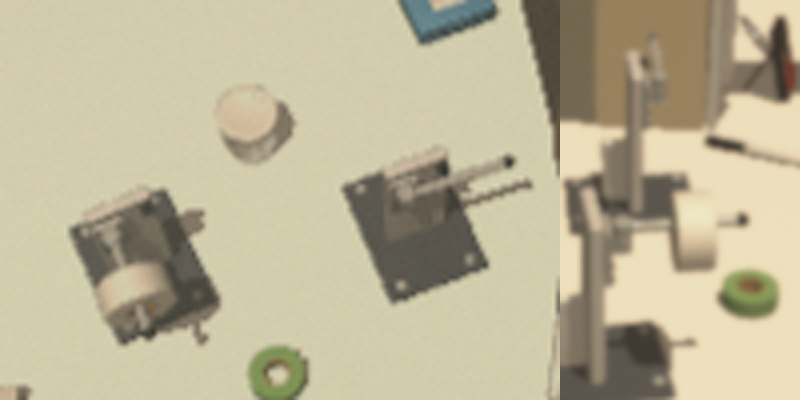

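Roll hangs on peg B (about (137,292)), and peg A is folded with hinge (403,190), ball (509,161). Quick check of A's fold angle against its out direction (0.124).

```bash
python3 - <<'E'
from h import *
T=dict(np.load("top7.npz"));E=np.linalg.inv(T["extrinsics"])
def hit(x,y,z):
    u,v=220+(x+.5)/4-.5,150+(y+.5)/4-.5
    d=E[:3,:3]@[(u-T["cx"])/T["fx"],(v-T["cy"])/T["fy"],1]; return (E[:3,3]+d*(z-E[2,3])/d[2])*1000
h,b=hit(403,188,.157),hit(509,161,.15);d=b-h;print(h,b,np.arctan2(d[0],-d[1]))
E
python3 - <<'E'
from h import *
o=manip.get_obs();print(o["clock"],o["joint_velocities"].round(3)); print(manip.hand_in())
E
```

```text
[589.40792212 139.77983952 157.        ] [599.86592941  42.69352506 150.        ] 0.10730490161653952
19.0333 [-0.029  0.054 -0.055 -0.046 -0.032 -0.014 -0.021]
the job is handed in; nothing more can be done
None
```

The job is handed in, with no verdict returned: the roll hangs on peg B, which was pressed onto its stop at about 15 N, and peg A is folded on its stop, but its press briefly read about 22 N along the push (about 26 N in total at the wrist, limit 25 N) before I eased off, so that limit may have been passed.

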